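# Park the bench kit on its outlined mats

## Robot

A 6-joint arm with a two-finger parallel gripper is mounted at the origin on the work surface. World frame = base frame: x ahead of the robot, y to its left, z up, the work surface at z = 0. Lengths are in m, angles in rad, forces in N, time in s.
With the tool pointing down it reaches from about 0.25 to 0.85 m from the base axis. Payload 12.5 kg.
Tool frame: the origin (TCP) lies on the centre line of the jaws, within the pads' length; the fingertips stand 14 mm ahead of it and the grasp point (between the pads) lies 5 mm behind it; z points along the fingers, y is the line along which they close (so a half turn about z gives the same grasp; the last joint's range is limited). The gripper opens to 93 mm and grips with 3 to 60 N. Pads are 15 mm wide; open, the fingers measure 128 mm over their backs; the gripper's body (75 mm by 188 mm) begins 65 mm behind the grasp point.
Start: joints at [-1.232, 0.351, 1.652, -0, 1.139, -0.085], TCP at [0.226, -0.501, 0.233] pointing down, gripper open.
Joint ranges: [-2.75, 2.75], [-0.79, 2.1], [0.01, 2.65], [-1.57, 4.71], [0.07, 3.14], [-2.87, 2.87]. Speed limits (rad/s): [2.22, 2.22, 2.79, 3.14, 3.14, 3.14].

## Interface

Orientations are given as a unit quaternion [x, y, z, w].
In Python, from cell import robot gives the robot as it stands.
- The arm moves only by the tool arm_command, never from a script. Its argument "targets" is a list of rows, each a list of 3 entries, a list of its own where there are three numbers: the shift along the tool's x, y, z in m, then the turn about the tool's z in rad, then the opening, from -1 (shut) to 1 (fully open). In form: [[[tx, ty, tz], roll, hand], ...]. A call has exactly 10 rows; each row shifts and turns the commanded pose from where the row before left it, along the tool's axes as they then stand; what a row does not reach is not made up. A row lasts 1/8 s, in which the tool goes at most 62.5 mm and 10.7 degrees, less where a joint would pass 70% of its speed; a pose out of reach is approached as far as the arm can. A call is refused whole if a number of a shift passes 0.0625 or a number of a turn 0.188, either way. A call with a gripper value outside its range is refused whole. The fingers move at their own pace and stop on an object; the grip force is fixed at half the most. Time passes only in rows, so rows that do not move let the fingers close, or fill a call up. It gives the time, the measured TCP pose, the force, the opening and the grip force at its end, in the units of the state.
- robot.get_state(): the state, without advancing time (a new reading comes with each control period).
- robot.grab_frame(name): name is "side" or "top"; returns the picture (400x640x3 uint8, red, green, blue); there is no depth.
- robot.get_calibration(name): a dict with "K" (3x3 intrinsics, pixels), "R" (3x3) and "t" (3): a world point X has camera coordinates R X + t. Camera axes: x right, y down, z forward; pixel columns grow to the right and rows downward; lengths in m; the calibration is good to about 2 mm. A picture is of the moment at which its call begins. get_calibration takes no time and is no camera call.
- robot.job_done(): hands the job in; it is judged then, once.
The state is a dict: "time_s": time; "qpos": joint angles; "joint_velocities": joint speeds; "effort": joint torques, N m; "tool_pos": TCP position; "tcp_rot": TCP orientation; "contact_force": force on the tool from outside, world axes, zero at the start; "moment": the same for the moment, N m; "finger_gap": finger opening in m; "grip_force": force on a finger pad.
Only numpy, scipy, OpenCV 4.12 (cv2) and the standard library are available. Lean on these libraries where they do the work, as an engineer would, in place of code of your own. Each camera call takes 0.05 s, during which the arm holds its last target. There are 200 camera calls.

## Task

Tidy the lab bench: stand the yellow tube rack, the blue-lidded tip box, the aluminium heating block and the green-capped jar each on the black mat whose printed outline has its shape and colour (white outline for the metal block), centred in the outline and lined up with it. Keep all four upright throughout, and do not knock over the two little amber vials.

Things in the scene. Friction and masses are not known exactly. Their poses are not given: they have to be found in the camera images.
- rack: Bright yellow plastic microtube rack, a solid block 100 mm (its x) by 40 mm (its y) by 36 mm high, with rows of dark holes printed on top (mass about 0.12 kg). Loose, standing on the bench at the start; origin at the centre of its underside, z up. Belongs on mat_rack; either end may face either way.
- tipbox: Pipette tip box, white below with a blue lid fixed to it, 80 mm (its x) by 56 mm (its y) by 50 mm high (about 0.13 kg). Loose, standing on the bench at the start; origin at the centre of its underside, z up. Belongs on mat_tipbox; either end may face either way.
- block: Bare aluminium heating block with a 3 by 3 grid of dark wells on top, 56 mm by 56 mm (its x and y) by 45 mm high (about 0.3 kg). Loose, standing on the bench at the start; origin at the centre of its underside, z up. Belongs on mat_block; any of its four sides may face any way.
- jar: Round white jar with a green screw cap fixed to it, 55 mm diameter, 68 mm high (about 0.11 kg). Loose, standing on the bench at the start; origin at the centre of its underside, z up. Belongs on mat_jar; its yaw does not matter.
- mat_rack: Fixed flat black rubber mat, 3 mm thick, 128 mm (its x) by 68 mm (its y). Origin at the centre of its underside (on the bench), z up; the thing stands on its top, 3 mm higher than the bench. Yellow outline: a long rectangle, 110 by 50 mm inside, long side along x.
- mat_tipbox: Fixed flat black rubber mat, 3 mm thick, 108 mm (its x) by 84 mm (its y). Origin at the centre of its underside (on the bench), z up; the thing stands on its top, 3 mm higher than the bench. Blue outline: a rectangle, 90 by 66 mm inside, long side along x.
- mat_block: Fixed flat black rubber mat, 3 mm thick, 84 mm by 84 mm (its x and y). Origin at the centre of its underside (on the bench), z up; the thing stands on its top, 3 mm higher than the bench. White outline: a square, 66 mm inside.
- mat_jar: Fixed flat black rubber mat, 3 mm thick, round, 84 mm diameter. Origin at the centre of its underside (on the bench), z up; the thing stands on its top, 3 mm higher than the bench. Green outline: a circle, 65 mm inside.
- vial_a: Small amber glass vial with a black cap, 24 mm diameter, 48 mm high, standing loose among the things (on the robot's right). Origin at the centre of its underside. Not to be knocked over.
- vial_b: A second vial, the same as vial_a, on the robot's left. Not to be knocked over.
Things that resemble listed ones, but are neither listed nor needed, are in the scene too. What is shaped like the mat_jar but purple or red is not meant.

How it is judged:
By the outcome, as a careful person would: the job done as asked, in the order asked, and still so for the second after the job is handed in, with the robot touching nothing.
It also fails if it takes over 109 s, if anything falls off the work surface, if the arm or the gripper's body presses on something with over 40 N, if the wrist force passes 120 N, or if a joint passes its speed limit or range.

## Working session

There is one attempt and no reset: what is moved stays moved. The work goes in short steps, Python scripts to look and compute and a tool call to move; the robot and the scene stay as the last step left them, time stands still between calls to the robot, and variables do not carry over. Pictures are saved under pics/ and viewed, at most 14 in all, crops included, and the job is handed in when it is done.

Besides the shell and the picture viewer there is one more tool, called after "Emit:" as name(argument=value, ...) on one line, values as JSON. arm_command: Moves the arm, as the interface text tells. Its arguments: {"type":"object","properties":{"targets":{"type":"array"}},"required":["targets"]}

```bash
mkdir -p pics; python3 - <<'E'
from cell import robot
import cv2
for n in("top","side"):
    f=robot.grab_frame(n);cv2.imwrite(f"pics/{n}0.png",f[:,:,::-1]);c=robot.get_calibration(n);print(n,c)
print(robot.get_state())
E
```

```text
top {'K': array([[381.28575527,   0.        , 322.73247333],
       [  0.        , 381.28575527, 204.15541195],
       [  0.        ,   0.        ,   1.        ]]), 'R': array([[-0.00329902, -0.99973851,  0.02262823],
       [-0.99539015,  0.00111401, -0.09590211],
       [ 0.09585182, -0.0228403 , -0.99513353]]), 't': array([0.0554958 , 0.52418945, 0.84384864])}
side {'K': array([[509.07443393,   0.        , 315.12080338],
       [  0.        , 509.07443393, 205.28579317],
       [  0.        ,   0.        ,   1.        ]]), 'R': array([[-0.99388502, -0.11016513,  0.0074977 ],
       [-0.07811191,  0.65346559, -0.75291517],
       [ 0.07804551, -0.74889677, -0.65807487]]), 't': array([0.56351302, 0.02499014, 1.10785399])}
{'time_s': 0.1, 'qpos': array([-1.23156534e+00,  3.51181930e-01,  1.65232686e+00,  2.89457893e-06,
        1.13906593e+00, -8.46000263e-02]), 'joint_velocities': array([ 0.00163372, -0.00080539, -0.00049139,  0.0005346 , -0.00020965,
       -0.00099989]), 'effort': array([-1.03280354e-04, -4.98030961e+01, -2.85704845e+01,  7.00179418e-02,
        2.38824554e-02, -7.10002723e-05]), 'tool_pos': array([ 0.22612369, -0.50106803,  0.23216811]), 'tcp_rot': array([ 9.77629824e-01,  2.10332322e-01, -6.10441292e-05, -4.87228234e-04]), 'contact_force': array([ 0.82207619, -0.72572208, -0.42534445]), 'moment': array([-0.02031261, -0.04315553, -0.06820132]), 'grip_force': 0.0, 'finger_gap': 0.09312107142109434}
```

View pics/top0.png

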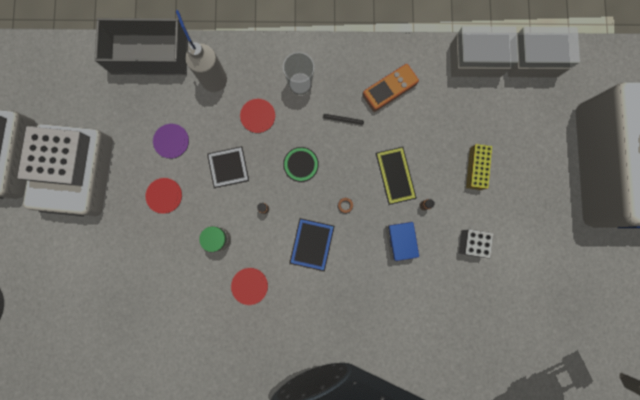

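View pics/side0.png

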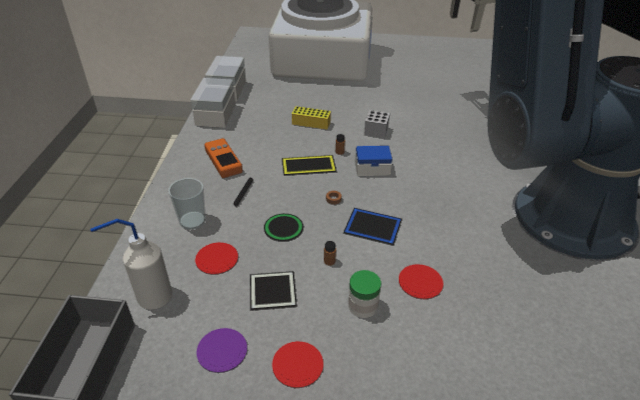

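The targets are easy to tell apart. In the top view the rack is at (481,167); the orange meter at (391,87) is not it. The tip box is at (403,241), the block at (479,243) (the large white one at (50,155) is not it), and the jar at (212,239). The mats are green ring (301,164), white (228,167), yellow (396,175) and blue (312,244). Red and purple discs are decoys. The vials are at (263,208) and (427,204). Next I'll measure and confirm with one enlarged crop.

```bash
cat > h.py <<'E'
import numpy as np, cv2
from cell import robot
def ray(n,uv,z):
    c=robot.get_calibration(n);uv=np.atleast_2d(np.float64(uv))
    d=np.c_[uv,np.ones(len(uv))]@np.linalg.inv(c["K"]).T@c["R"]; o=-c["R"].T@c["t"]
    return (o+d*((z-o[2])/d[:,2])[:,None])[:,:2]
def pix(n,X):
    c=robot.get_calibration(n);p=c["K"]@(c["R"]@np.float64(X)+c["t"]);return p[:2]/p[2]
def mask(img,roi,lo,hi):
    x0,y0,x1,y1=roi;m=np.zeros(img.shape[:2],np.uint8)
    m[y0:y1,x0:x1]=cv2.inRange(cv2.cvtColor(img[y0:y1,x0:x1],cv2.COLOR_RGB2HSV),np.array(lo),np.array(hi))
    k,l,s,_=cv2.connectedComponentsWithStats(m)
    return np.uint8(l==1+np.argmax(s[1:,4]))*255 if k>1 else m
def rect(n,m,z):
    """world centre, long side, short side, yaw(long side) deg of the mask's outer outline on plane z"""
    c=max(cv2.findContours(m,0,cv2.CHAIN_APPROX_NONE)[0],key=cv2.contourArea)[:,0]
    w=ray(n,c,z); (cx,cy),(a,b),t=cv2.minAreaRect(np.float32(w*1000))
    if a<b:a,b,t=b,a,t+90
    return np.round([cx,cy,a,b,(t+90)%180-90],1)
Y=((22,100,50),(38,255,255));B=((105,120,40),(125,255,255));G=((45,80,30),(85,255,255));W=((0,0,125),(180,45,255))
E
python3 - <<'E'
from h import *
t=robot.grab_frame("top");s=robot.grab_frame("side")
J=[("mat_rack",Y,(370,140,422,210),(275,145,345,182),.003),("mat_tip",B,(285,212,340,275),(335,203,408,247),.003),
("mat_block",W,(203,143,253,190),(245,265,302,312),.003),("mat_jar",G,(280,142,322,185),(258,208,308,246),.003),
("rack",Y,(462,138,500,195),(285,100,336,132),.036),("tip",B,(383,215,424,266),(350,140,398,168),.05),
("block",W,(460,225,498,262),(360,105,395,140),.045),("jar",G,(195,220,230,256),(345,265,385,300),.068)]
for n,c,rt,rs,z in J: print(n,rect("top",mask(t,rt,*c),z),rect("side",mask(s,rs,*c),z))
for nm,r in (("va",(415,192,440,216)),("vb",(252,196,274,218))): print(nm,ray("top",[[(r[0]+r[2])/2,(r[1]+r[3])/2]],.048))
cr=lambda i,c,w:cv2.resize(i[c[1]-w*3//8:c[1]+w*3//8,c[0]-w//2:c[0]+w//2],(390,290),interpolation=cv2.INTER_CUBIC)
o=np.vstack([np.hstack([cr(t,(440,205),130),cr(t,(240,215),110)]),np.hstack([cr(s,(345,140),120),cr(s,(345,270),110)])])
cv2.imwrite("pics/crop1.png",o[:,:,::-1])
E
```

```text
mat_rack [ 595.6 -119.   123.1   63.3   13.2] [ 596.7 -116.8  124.6   65.    13. ]
mat_tip [433.7  79.8 101.6  77.5 -12.6] [435.5  80.7 103.6  79.9 -12.8]
mat_block [6.168e+02 3.012e+02 1.093e+02 6.800e+01 1.000e-01] [618.2 272.5 111.6 109.  -82.5]
mat_jar [621.6 105.9  77.7  76.5 -89.9] [622.5 107.1  78.4  76.5   6.8]
rack [ 609.6 -303.6  103.8   49.8   -7.8] [ 610.8 -279.5  107.4   92.2   -6.6]
tip [ 440.2 -122.4   76.9   54.3    8.5] [ 441.6 -106.6   79.5   75.9    6.9]
block [ 435.4 -292.6   83.7   79.7   89.7] [ 434.3 -266.   171.4   91.6  -87.5]
jar [446.  291.5  51.2  50.8   1.2] [448.  300.4  64.6  51.7 -86.6]
va [[ 0.52214049 -0.17880439]]
vb [[0.51589608 0.18672226]]
```

View pics/crop1.png

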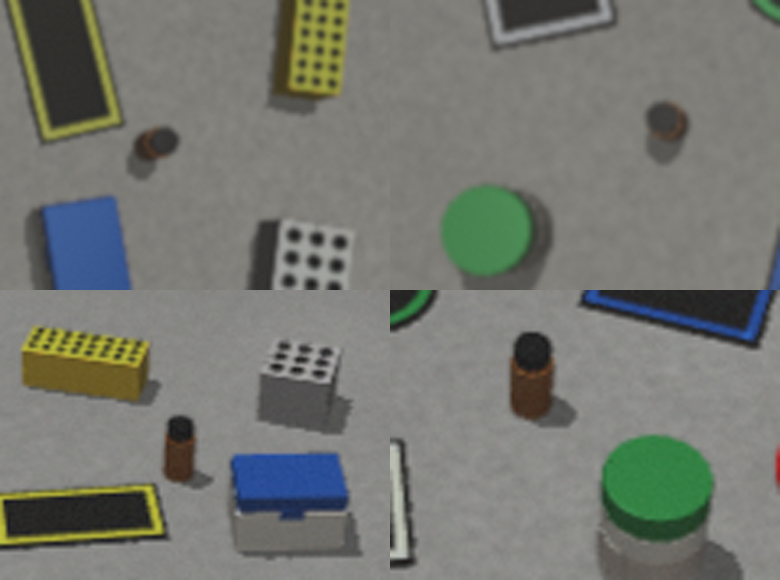

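The crop confirms all four things and both vials. In the top view the rack's, block's and lid's top faces are brighter than their sides, so I'll separate them on brightness.

```bash
python3 - <<'E'
from h import *
t=robot.grab_frame("top");s=robot.grab_frame("side")
hv=lambda r:np.percentile(cv2.cvtColor(t,cv2.COLOR_RGB2HSV)[r[1]:r[3],r[0]:r[2],2],[20,50,75,85,95])
print(hv((465,228,495,260)),hv((462,138,500,195)),hv((203,143,253,190)))
def fill(m): return cv2.morphologyEx(m,cv2.MORPH_CLOSE,np.ones((5,5),np.uint8))
for v in(140,150,160):
    w=((0,0,v),(180,45,255))
    print(v,"matblock",rect("top",mask(t,(203,143,253,190),*w),.003),rect("side",mask(s,(245,265,302,312),*w),.003),"block",rect("top",mask(t,(460,225,498,262),*w),.045))
for v in(100,120,135,150): print(v,"rack",rect("top",mask(t,(462,138,500,195),(22,90,v),(38,255,255)),.036))
for nm,r in(("va",(410,190,445,220)),("vb",(250,195,278,222))):
    m=mask(t,r,(0,0,0),(180,255,65)); print(nm,rect("top",m,.048))
print(-robot.get_calibration("top")["R"].T@robot.get_calibration("top")["t"])
E
```

```text
[ 85.   130.   146.   153.15 160.  ] [ 94. 125. 130. 140. 152.] [ 53. 121. 127. 129. 147.]
140 matblock [615.1 276.6  75.8  75.3 -77.7] [615.8 277.4  77.   76.7 -77.9] block [ 435.1 -293.5   56.    55.3   -9.1]
150 matblock [609.4 238.2  29.    1.8  12. ] [615.8 277.4  76.7  76.7  12.1] block [ 435.2 -293.1   52.    51.9   -9.5]Traceback (most recent call last):
  File "<stdin>", line 8, in <module>
  File "h.py", line 16, in rect
    c=max(cv2.findContours(m,0,cv2.CHAIN_APPROX_NONE)[0],key=cv2.contourArea)[:,0]
      ~~~^^^^^^^^^^^^^^^^^^^^^^^^^^^^^^^^^^^^^^^^^^^^^^^^^^^^^^^^^^^^^^^^^^^^
ValueError: max() iterable argument is empty
```

```bash
python3 - <<'E'
from h import *
t=robot.grab_frame("top")
for v in(100,115,125,135): print(v,"rack",rect("top",mask(t,(462,138,500,195),(20,70,v),(40,255,255)),.036))
for nm,r in(("va",(418,194,440,212)),("vb",(254,200,272,216))):
    m=mask(t,r,(0,0,0),(180,255,65)); print(nm,rect("top",m,.048) if m.any() else 0)
print(-robot.get_calibration("top")["R"].T@robot.get_calibration("top")["t"])
E
```

```text
100 rack [ 611.5 -308.7  100.6   41.9   -7.9]
115 rack [ 611.6 -309.6  100.3   40.2   -8. ]
125 rack [ 611.7 -309.8  100.    40.    -8. ]
135 rack [ 611.7 -309.8  100.    39.8   -7.9]
va [ 523.3 -182.2   18.2   15.7   89.9]
vb [515.9 191.1  13.4  13.2   0.7]
[0.44107166 0.07417109 0.88875718]
```

```bash
cat >> h.py <<'E'
def go(x,y,z,psi):
    """roll first (rad), then shift in the rolled tool axes, from the measured pose"""
    s=robot.get_state();p=s["tool_pos"];a=2*np.arctan2(s["tcp_rot"][1],s["tcp_rot"][0])
    r=(a-np.radians(psi)+np.pi/2)%np.pi-np.pi/2; b=a-r
    d=np.array([x,y,z])-p
    sh=[d[0]*np.cos(b)+d[1]*np.sin(b),d[0]*np.sin(b)-d[1]*np.cos(b),-d[2]]
    print("t",round(s["time_s"],2),"pos",p.round(4),"psi",round(np.degrees(a),2),"gap",round(s["finger_gap"],4),"grip",round(s["grip_force"],1),"roll",round(r,4),"shift",np.round(sh,4))
E
```

Emit:
arm_command(targets=[[[0,0,0],0.14,1],[[0,0,0],0.14,1],[[0,0,0],0.14,1],[[0,0,0],0.142,1],[[0.045,-0.03,0],0,1],[[0.045,-0.03,0],0,1],[[0.045,-0.03,0],0,1],[[0.045,-0.03,0],0,1],[[0.045,-0.03,0],0,1],[[0.045,-0.03,0],0,1]])

```text
time_s: 1.6
tool_pos: [0.5199, -0.3592, 0.2326]
tcp_rot: [0.998, -0.069, 0.0, 0.0]
contact_force: [0.4, -1.6, 0.4]
finger_gap: 0.0931
grip_force: 0.0
```

```bash
python3 -c "
from h import *
go(.6117,-.3098,.1,-7.9)"
```

```text
t 1.6 pos [ 0.5199 -0.3592  0.2326] psi -7.92 gap 0.0931 grip 0.0 roll -0.0003 shift [ 0.0841 -0.0616  0.1326]
```

Emit:
arm_command(targets=[[[0.028,-0.0205,0.025],0,1],[[0.028,-0.0205,0.025],0,1],[[0.028,-0.0205,0.025],0,1],[[0,0,0.04],0,1],[[0,0,0.0175],0,1],[[0,0,0],0,1],[[0,0,0.04],0,1],[[0,0,0.03],0,1],[[0,0,0],0,1],[[0,0,0],0,1]])

```text
time_s: 2.85
tool_pos: [0.6111, -0.3118, 0.0326]
tcp_rot: [0.998, -0.069, 0.001, 0.001]
contact_force: [0.4, -0.3, 1.0]
finger_gap: 0.0929
grip_force: 0.0
```

```bash
python3 -c "
from h import *
go(.6117,-.3098,.019,-7.9)"
```

```text
t 2.85 pos [ 0.6111 -0.3118  0.0326] psi -7.94 gap 0.0929 grip 0.0 roll -0.0006 shift [ 0.0003 -0.002   0.0136]
```

Emit:
arm_command(targets=[[[0,-0.002,0.0135],0,1],[[0,0,0],0,1],[[0,0,0],0,-1],[[0,0,0],0,-1],[[0,0,0],0,-1],[[0,0,0],0,-1],[[0,0,0],0,-1],[[0,0,-0.03],0,-1],[[0,0,-0.05],0,-1],[[0,0,-0.03],0,-1]])

```text
time_s: 4.1
tool_pos: [0.6109, -0.3092, 0.129]
tcp_rot: [0.998, -0.069, 0.001, 0.0]
contact_force: [0.9, -1.4, -0.2]
finger_gap: 0.0397
grip_force: 30.0
```

```bash
python3 -c "
from h import *
go(.596,-.118,.129,13.1)"
```

```text
t 4.1 pos [ 0.6109 -0.3092  0.129 ] psi -7.91 gap 0.0397 grip 30.0 roll -0.3668 shift [ 0.0289 -0.1896  0.    ]
```

Emit:
arm_command(targets=[[[0,0,0],-0.1222,-1],[[0,0,0],-0.1222,-1],[[0,0,0],-0.1224,-1],[[0.0058,-0.038,0],0,-1],[[0.0058,-0.038,0],0,-1],[[0.0058,-0.038,0],0,-1],[[0.0058,-0.038,0],0,-1],[[0.0055,-0.0376,0.02],0,-1],[[0,0,0.04],0,-1],[[0,0,0.02],0,-1]])

```text
time_s: 5.35
tool_pos: [0.5945, -0.1172, 0.0449]
tcp_rot: [0.993, 0.114, -0.001, -0.0]
contact_force: [-0.4, -0.5, -0.7]
finger_gap: 0.0397
grip_force: 30.0
```

```bash
python3 -c "
from h import *
go(.596,-.118,.0225,13.1)"
```

```text
t 5.35 pos [ 0.5945 -0.1172  0.0449] psi 13.13 gap 0.0397 grip 30.0 roll 0.0006 shift [0.0012 0.0011 0.0224]
```

Emit:
arm_command(targets=[[[0.001,0.001,0.01],0,-1],[[0,0,0.007],0,-1],[[0,0,0.005],0,-1],[[0,0,0],0,-1],[[0,0,0],0,1],[[0,0,0],0,1],[[0,0,0],0,1],[[0,0,-0.03],0,1],[[0,0,-0.05],0,1],[[0,0,-0.06],0,1]])

```text
time_s: 6.6
tool_pos: [0.596, -0.1186, 0.1653]
tcp_rot: [0.993, 0.114, -0.001, -0.0]
contact_force: [1.5, -1.1, 0.1]
finger_gap: 0.0917
grip_force: 0.0
```

```bash
python3 -c "
from h import *
go(.4402,-.1224,.1,8.5)"
```

```text
t 6.6 pos [ 0.596  -0.1186  0.1653] psi 13.08 gap 0.0917 grip 0.0 roll 0.0799 shift [-0.1546 -0.0193  0.0653]
```

Emit:
arm_command(targets=[[[0,0,0],0.08,1],[[-0.039,-0.0048,0],0,1],[[-0.039,-0.0048,0],0,1],[[-0.039,-0.0048,0],0,1],[[-0.0376,-0.0048,0],0,1],[[0,0,0.02],0,1],[[0,0,0.03],0,1],[[0,0,0.015],0,1],[[0,0,0],0,1],[[0,0,0],0,1]])

```text
time_s: 7.85
tool_pos: [0.4413, -0.1226, 0.1003]
tcp_rot: [0.997, 0.074, 0.0, 0.0]
contact_force: [-0.2, -0.3, -0.5]
finger_gap: 0.0927
grip_force: 0.0
```

```bash
python3 -c "
from h import *
go(.4402,-.1224,.024,8.5)
t=robot.grab_frame('top');cv2.imwrite('pics/t1.png',t[:,:,::-1])
s=robot.grab_frame('side')
o=np.vstack([cv2.resize(i,(800,300) ,interpolation=2) for i in (t[130:280,200:520],s[80:250,200:440][:,:])])
cv2.imwrite('pics/c1.png',o[:,:,::-1])
c=lambda v:((20,90,v),(40,255,255))
for v in (105,125): print(rect('top',mask(t,(375,143,417,207),*c(v)),.039))
"
```

```text
t 7.85 pos [ 0.4413 -0.1226  0.1003] psi 8.52 gap 0.0927 grip 0.0 roll 0.0003 shift [-0.0011 -0.0003  0.0763]
[ 589.2 -111.   118.9   61.4   13.3]
[ 589.3 -111.1  117.8   60.    13.3]
```

View pics/c1.png

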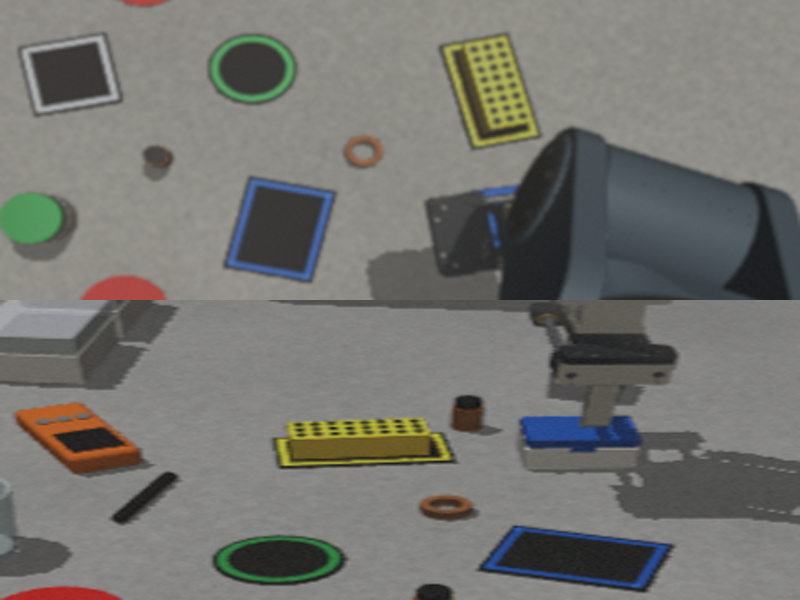

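The rack stands in its outline (crop (490,85) above, (360,440) below). I'll measure it more finely later and carry on with the tip box now.

Emit:
arm_command(targets=[[[-0.001,0,0.03],0,1],[[0,0,0.03],0,1],[[0,0,0.0163],0,1],[[0,0,0],0,1],[[0,0,0],0,-1],[[0,0,0],0,-1],[[0,0,0],0,-1],[[0,0,0],0,-1],[[0,0,-0.03],0,-1],[[0,0,-0.05],0,-1]])

```text
time_s: 9.2
tool_pos: [0.4389, -0.1222, 0.1033]
tcp_rot: [0.997, 0.074, -0.002, -0.001]
contact_force: [0.9, 0.4, -0.6]
finger_gap: 0.0561
grip_force: 30.0
```

```bash
python3 -c "
from h import *
go(.4346,.0802,.124,-12.7)"
```

```text
t 9.2 pos [ 0.4389 -0.1222  0.1033] psi 8.51 gap 0.0561 grip 30.0 roll 0.3702 shift [-0.0487 -0.1965 -0.0207]
```

Emit:
arm_command(targets=[[[0,0,-0.02],0.1234,-1],[[0,0,0],0.1234,-1],[[0,0,0],0.1234,-1],[[-0.0098,-0.0393,0],0,-1],[[-0.0098,-0.0393,0],0,-1],[[-0.0098,-0.0393,0],0,-1],[[-0.0098,-0.0393,0],0,-1],[[-0.0095,-0.0393,0.02],0,-1],[[0,0,0.04],0,-1],[[0,0,0],0,-1]])

```text
time_s: 10.45
tool_pos: [0.4338, 0.08, 0.0617]
tcp_rot: [0.994, -0.11, -0.002, 0.0]
contact_force: [-0.1, -0.3, -1.0]
finger_gap: 0.0556
grip_force: 30.0
```

```bash
python3 -c "
from h import *
go(.4346,.0802,.0275,-12.7)"
```

```text
t 10.45 pos [0.4338 0.08   0.0617] psi -12.65 gap 0.0556 grip 30.0 roll 0.0008 shift [ 0.0008 -0.0004  0.0342]
```

Emit:
arm_command(targets=[[[0.001,0,0.02],0,-1],[[0,0,0.009],0,-1],[[0,0,0.005],0,-1],[[0,0,0],0,-1],[[0,0,0],0,1],[[0,0,0],0,1],[[0,0,0],0,1],[[0,0,-0.03],0,1],[[0,0,-0.05],0,1],[[0,0,-0.05],0,1]])

```text
time_s: 11.7
tool_pos: [0.4362, 0.0796, 0.1608]
tcp_rot: [0.994, -0.111, -0.0, 0.0]
contact_force: [0.2, -0.8, -0.2]
finger_gap: 0.0926
grip_force: 0.0
```

```bash
python3 -c "
from h import *
go(.4352,-.2933,.1,-9.3)"
```

```text
t 11.7 pos [0.4362 0.0796 0.1608] psi -12.7 gap 0.0926 grip 0.0 roll -0.0593 shift [0.0593 0.3682 0.0608]
```

Emit:
arm_command(targets=[[[0,0,0],-0.0593,1],[[0.0074,0.046,0],0,1],[[0.0074,0.046,0],0,1],[[0.0074,0.046,0],0,1],[[0.0074,0.046,0],0,1],[[0.0074,0.046,0],0,1],[[0.0074,0.046,0],0,1],[[0.0074,0.046,0],0,1],[[0.0075,0.046,0.02],0,1],[[0,0,0.03],0,1]])

```text
time_s: 12.95
tool_pos: [0.4358, -0.2961, 0.1093]
tcp_rot: [0.997, -0.082, 0.001, 0.001]
contact_force: [-0.6, 0.6, 0.0]
finger_gap: 0.0929
grip_force: 0.0
```

```bash
python3 -c "
from h import *
t=robot.grab_frame('top');cv2.imwrite('pics/t2.png',t[:,:,::-1])
s=robot.grab_frame('side');cv2.imwrite('pics/s2.png',s[:,:,::-1])
go(.4352,-.2933,.022,-9.3)
for n,r,z,img,w,d in (('rack',(375,143,417,207),.039,t,.05,.02),('tip',(285,212,340,275),.053,t,.04,.028)):
    print(n,pix('top',([.596,-.118,z] if n=='rack' else [.4346,.0802,z])))
h=[cv2.resize(t[140:212,368:424],(448,576),interpolation=0),cv2.resize(t[210:275,285:341],(345,576),interpolation=0)]
cv2.imwrite('pics/c2.png',np.hstack(h)[:,:,::-1])
"
```

```text
t 13.05 pos [ 0.434  -0.2926  0.1069] psi -9.37 gap 0.0928 grip 0.0 roll -0.0012 shift [0.0013 0.0005 0.0849]
rack [398.72906145 172.00115827]
tip [311.29861344 243.89287135]
```

View pics/c2.png

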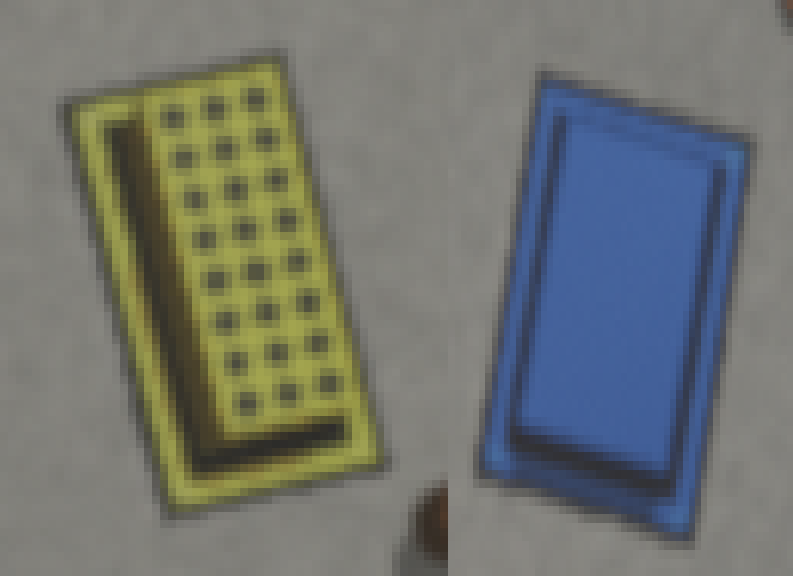

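Rack's hole-grid centre is at about (399,171) against a predicted (398.7,172), and the lid's at about (312,242.5) against (311.3,243.9). Both stand roughly 2 mm too far in +x; I'll nudge them at the end. The block comes next.

Emit:
arm_command(targets=[[[0.001,0.0005,0.03],0,1],[[0,0,0.035],0,1],[[0,0,0.016],0,1],[[0,0,0],0,1],[[0,0,0],0,1],[[0,0,0],0,-1],[[0,0,0],0,-1],[[0,0,0],0,-1],[[0,0,0],0,-1],[[0,0,0],0,-1]])

```text
time_s: 14.3
tool_pos: [0.4364, -0.2937, 0.0284]
tcp_rot: [0.997, -0.081, -0.0, -0.0]
contact_force: [0.1, 1.0, 2.7]
finger_gap: 0.0561
grip_force: 30.0
```

```bash
python3 -c "
from h import *
go(.6151,.2766,.14,12.3)"
```

```text
t 14.3 pos [ 0.4364 -0.2937  0.0284] psi -9.31 gap 0.0561 grip 30.0 roll -0.3771 shift [ 0.2961 -0.5191 -0.1116]
```

Emit:
arm_command(targets=[[[0,0,-0.03],0,-1],[[0,0,-0.04],-0.1257,-1],[[0,0,-0.04],-0.1257,-1],[[0,0,0],-0.1257,-1],[[0.0248,-0.0432,0],0,-1],[[0.0248,-0.0432,0],0,-1],[[0.0248,-0.0432,0],0,-1],[[0.0248,-0.0432,0],0,-1],[[0.0248,-0.0432,0],0,-1],[[0.0248,-0.0432,0],0,-1]])

```text
time_s: 15.55
tool_pos: [0.5266, -0.0072, 0.138]
tcp_rot: [0.994, 0.107, -0.0, -0.0]
contact_force: [0.8, 0.2, -2.3]
finger_gap: 0.0556
grip_force: 30.0
```

Emit:
arm_command(targets=[[[0.0248,-0.0432,0],0,-1],[[0.0248,-0.0432,0],0,-1],[[0.0248,-0.0432,0],0,-1],[[0.0248,-0.0432,0],0,-1],[[0.0248,-0.0432,0],0,-1],[[0.0244,-0.0432,0],0,-1],[[0,0,0],0,-1],[[0,0,0.04],0,-1],[[0,0,0.03],0,-1],[[0,0,0],0,-1]])

```text
time_s: 16.8
tool_pos: [0.6147, 0.2747, 0.0658]
tcp_rot: [0.994, 0.107, -0.003, 0.001]
contact_force: [0.6, 0.5, -2.3]
finger_gap: 0.0559
grip_force: 30.0
```

```bash
python3 -c "
from h import *
go(.6163,.2762,.0315,12.3)"
```

```text
t 16.8 pos [0.6147 0.2747 0.0658] psi 12.27 gap 0.0559 grip 30.0 roll -0.0005 shift [ 0.0019 -0.0011  0.0343]
```

Emit:
arm_command(targets=[[[0.0015,-0.001,0.015],0,-1],[[0,0,0.01],0,-1],[[0,0,0],0,-1],[[0,0,0.006],0,-1],[[0,0,0.003],0,-1],[[0,0,0],0,-1],[[0,0,0],0,-1],[[0,0,0],0,-1],[[0,0,0],0,-1],[[0,0,0],0,-1]])

```text
time_s: 18.05
tool_pos: [0.6176, 0.2774, 0.0344]
tcp_rot: [0.994, 0.107, 0.0, -0.0]
contact_force: [0.2, 0.6, -3.8]
finger_gap: 0.0562
grip_force: 30.0
```

```bash
python3 -c "
from h import *
go(.6163,.2762,.0315,12.3)"
```

```text
t 18.05 pos [0.6176 0.2774 0.0344] psi 12.31 gap 0.0562 grip 30.0 roll 0.0001 shift [-0.0015  0.0009  0.0029]
```

```bash
cat >> h.py <<'E'
def avg(n=8):
    P=[]
    for _ in range(n): P.append(robot.get_state()["tool_pos"]); robot.grab_frame("top")
    P=np.array(P);print("avg",P.mean(0).round(4),"sd",P.std(0).round(4));return P.mean(0)
E
python3 -c "
from h import *
avg()"
```

```text
avg [0.6176 0.2774 0.0344] sd [0. 0. 0.]
```

Emit:
arm_command(targets=[[[-0.0015,0.001,0],0,-1],[[0,0,0.003],0,-1],[[0,0,0],0,-1],[[0,0,0],0,-1],[[0,0,0],0,1],[[0,0,0],0,1],[[0,0,0],0,1],[[0,0,-0.03],0,1],[[0,0,-0.05],0,1],[[0,0,-0.03],0,1]])

```text
time_s: 19.7
tool_pos: [0.6169, 0.2763, 0.1439]
tcp_rot: [0.994, 0.107, 0.001, -0.0]
contact_force: [0.1, -0.6, -0.4]
finger_gap: 0.0929
grip_force: 0.0
```

```bash
python3 -c "
from h import *
go(.446,.2915,.144,12.3)"
```

```text
t 19.7 pos [0.6169 0.2763 0.1439] psi 12.31 gap 0.0929 grip 0.0 roll 0.0001 shift [-1.637e-01 -5.120e-02 -1.000e-04]
```

Emit:
arm_command(targets=[[[-0.041,-0.0128,0],0,1],[[-0.041,-0.0128,0],0,1],[[-0.041,-0.0128,0],0,1],[[-0.0407,-0.0128,0],0,1],[[0,0,0],0,1],[[0,0,0.03],0,1],[[0,0,0.02],0,1],[[0,0,0],0,1],[[0,0,0],0,1],[[0,0,0],0,1]])

```text
time_s: 20.95
tool_pos: [0.4461, 0.2914, 0.0922]
tcp_rot: [0.994, 0.107, 0.001, -0.0]
contact_force: [0.1, -0.7, 0.1]
finger_gap: 0.0929
grip_force: 0.0
```

```bash
python3 -c "
from h import *
go(.446,.2915,.033,12.3)"
```

```text
t 20.95 pos [0.4461 0.2914 0.0922] psi 12.3 gap 0.0929 grip 0.0 roll 0.0001 shift [-0.0001 -0.0001  0.0592]
```

Emit:
arm_command(targets=[[[0,0,0.025],0,1],[[0,0,0.025],0,1],[[0,0,0.009],0,1],[[0,0,0],0,1],[[0,0,0],0,1],[[0,0,0],0,-1],[[0,0,0],0,-1],[[0,0,0],0,-1],[[0,0,0],0,-1],[[0,0,0],0,-1]])

```text
time_s: 22.2
tool_pos: [0.4455, 0.2912, 0.0324]
tcp_rot: [0.994, 0.107, 0.0, -0.0]
contact_force: [-0.4, 1.2, 0.0]
finger_gap: 0.0544
grip_force: 30.0
```

```bash
python3 -c "
from h import *
go(.6216,.1060,.14,12.3)"
```

```text
t 22.2 pos [0.4455 0.2912 0.0324] psi 12.31 gap 0.0544 grip 30.0 roll 0.0001 shift [ 0.1326  0.2185 -0.1076]
```

Emit:
arm_command(targets=[[[0,0,-0.03],0,-1],[[0,0,-0.04],0,-1],[[0,0,-0.037],0,-1],[[0.022,0.0364,0],0,-1],[[0.022,0.0364,0],0,-1],[[0.022,0.0364,0],0,-1],[[0.022,0.0364,0],0,-1],[[0.022,0.0364,0],0,-1],[[0.022,0.0364,0],0,-1],[[0,0,0],0,-1]])

```text
time_s: 23.45
tool_pos: [0.6221, 0.1039, 0.1389]
tcp_rot: [0.994, 0.106, 0.0, 0.0]
contact_force: [0.2, -0.2, -0.9]
finger_gap: 0.0547
grip_force: 30.0
```

Emit:
arm_command(targets=[[[0,0,0.03],0,-1],[[0,0,0.04],0,-1],[[0,0,0.018],0,-1],[[0,0,0],0,-1],[[0,0,0],0,-1],[[0,0,0],0,-1],[[0,0,0],0,-1],[[0,0,0],0,-1],[[0,0,0],0,-1],[[0,0,0],0,-1]])

```text
time_s: 24.7
tool_pos: [0.621, 0.106, 0.0513]
tcp_rot: [0.994, 0.107, -0.0, -0.0]
contact_force: [0.3, -0.7, 0.3]
finger_gap: 0.0548
grip_force: 30.0
```

```bash
python3 -c "
from h import *
go(.6211,.1057,.0357,12.3)"
```

```text
t 24.7 pos [0.621  0.106  0.0513] psi 12.31 gap 0.0548 grip 30.0 roll 0.0001 shift [0.0001 0.0003 0.0156]
```

Emit:
arm_command(targets=[[[0,0,0.008],0,-1],[[0,0,0.005],0,-1],[[0,0,0.0025],0,-1],[[0,0,0],0,-1],[[0,0,0],0,-1],[[0,0,0],0,1],[[0,0,0],0,1],[[0,0,0],0,1],[[0,0,-0.04],0,1],[[0,0,-0.06],0,1]])

```text
time_s: 25.95
tool_pos: [0.62, 0.1058, 0.1355]
tcp_rot: [0.994, 0.107, -0.002, -0.0]
contact_force: [1.4, 0.6, 0.0]
finger_gap: 0.0925
grip_force: 0.0
```

Emit:
arm_command(targets=[[[0,0,-0.03],0,1],[[-0.03,0.03,0],0,1],[[-0.04,0.045,0],0,1],[[-0.04,0.045,0],0,1],[[-0.04,0.045,0],0,1],[[-0.04,0.045,0],0,1],[[-0.04,0.045,0],0,1],[[0,0.045,0],0,1],[[0,0.045,0],0,1],[[0,0,0],0,1]])

```text
time_s: 27.2
tool_pos: [0.4699, -0.2825, 0.1658]
tcp_rot: [0.994, 0.106, 0.0, 0.0]
contact_force: [-0.3, 0.9, -0.0]
finger_gap: 0.0929
grip_force: 0.0
```

```bash
python3 -c "
from h import *
t=robot.grab_frame('top');cv2.imwrite('pics/t3.png',t[:,:,::-1])
s=robot.grab_frame('side');cv2.imwrite('pics/s3.png',s[:,:,::-1])
go(.596,-.118,.1,13.1)
r=lambda i,x,y:cv2.resize(i[y-36:y+36,x-36:x+36],(290,290),interpolation=0)
rs=lambda i,x,y:cv2.resize(i[y-36:y+36,x-36:x+36],(290,290),interpolation=2)
a=np.hstack([r(t,228,167),r(t,301,164)]);b=np.hstack([rs(s,274,275),rs(s,284,210)])
cv2.imwrite('pics/c3.png',np.vstack([a,b])[:,:,::-1])
w=lambda v:((0,0,v),(180,60,255))
for v in (140,150): print('block',rect('top',mask(t,(203,143,253,190),*w(v)),.048))
print('jar',rect('top',mask(t,(278,140,325,190),*G),.071))
print(pix('top',[.6151,.2766,.048]),pix('top',[.6216,.106,.071]))
"
```

```text
t 27.3 pos [ 0.4695 -0.2799  0.1656] psi 12.27 gap 0.0927 grip 0.0 roll -0.0144 shift [ 0.1599 -0.129   0.0656]
block [614.1 276.1  54.5  52.5 -77.9]
block [614.1 276.   53.6  51.4 -77.9]
jar [609.5 104.   72.9  68.3  45.4]
[223.01103356 162.65843504] [299.35055743 157.66941831]
```

View pics/c3.png

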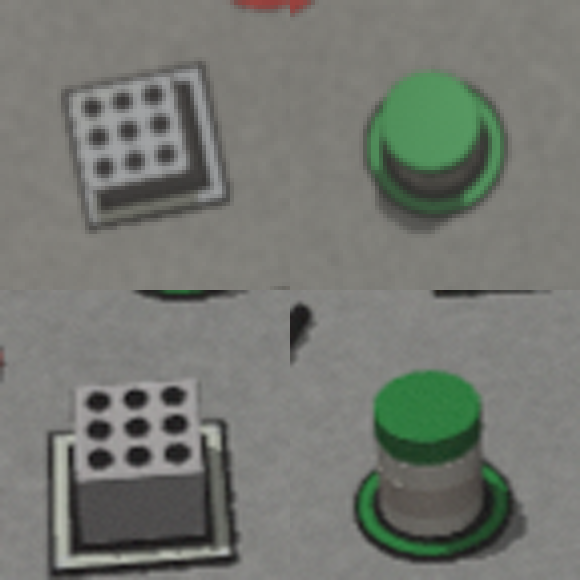

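Block (crop (128,130)) and jar (crop (431,120)) stand within 1 mm of centre and are lined up. Now the finer check of rack and tip box.

```bash
python3 -c "
from h import *
t=cv2.imread('pics/t3.png')[:,:,::-1].copy();s=cv2.imread('pics/s3.png')[:,:,::-1].copy()
U=8
def holes(img,n,x0,y0,x1,y1,z):
    g=cv2.resize(img[y0:y1,x0:x1,1],None,fx=U,fy=U,interpolation=cv2.INTER_CUBIC)
    m=cv2.adaptiveThreshold(g,255,0,1,41,12)
    k,l,st,c=cv2.connectedComponentsWithStats(m)
    q=[c[i] for i in range(1,k) if 60<st[i,4]<700 and max(st[i,2:4])<34]
    return (np.array(q)+.5)/U-.5+[x0,y0]
h=holes(t,'top',368,140,424,212,.039);w=ray('top',h,.039)*1000
print(len(h),w.mean(0).round(1),cv2.minAreaRect(np.float32(w)))
a=cv2.resize(t[212:278,280:346],(396,396),interpolation=2)
b=cv2.resize(s[190:256,338:404],(396,396),interpolation=2)
cv2.imwrite('pics/c4.png',np.hstack([a,b])[:,:,::-1])
print(pix('top',[.4337,.0798,.053]),pix('side',[.4355,.0807,.053]))
"
```

```text
24 [ 598.6 -118.5] ((598.6834106445312, -118.46054077148438), (83.92889404296875, 23.909666061401367), 13.155339241027832)
[311.48242967 244.30746886] [374.55568404 207.13551931]
```

View pics/c4.png

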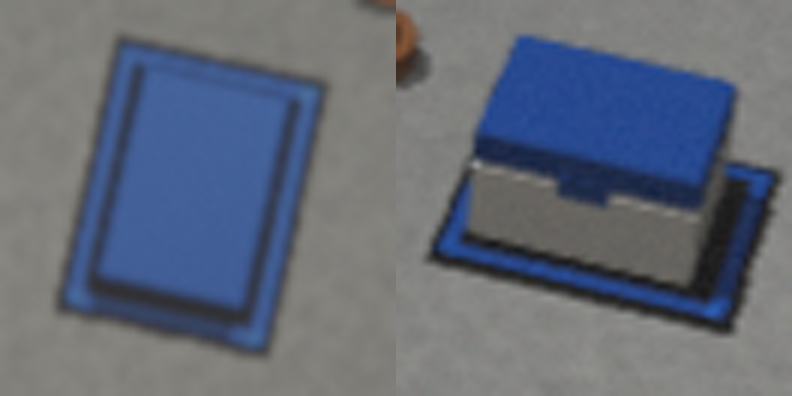

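Emit:
arm_command(targets=[[[0,0,0],-0.0144,1],[[0.0325,-0.0256,0],0,1],[[0.0325,-0.0256,0],0,1],[[0.0325,-0.0256,0],0,1],[[0.0325,-0.0256,0],0,1],[[0.0325,-0.0256,0],0,1],[[0,0,0.03],0,1],[[0,0,0.03],0,1],[[0,0,0],0,1],[[0,0,0],0,1]])

```text
time_s: 28.55
tool_pos: [0.5994, -0.1183, 0.1071]
tcp_rot: [0.993, 0.115, 0.001, 0.0]
contact_force: [0.2, -0.6, 0.5]
finger_gap: 0.0928
grip_force: 0.0
```

Emit:
arm_command(targets=[[[0,0,0.01],0,1],[[0,0,0.01],0,1],[[0,0,0.01],0,1],[[0,0,0],0,1],[[0,0,0],0,1],[[0,0,0],0,1],[[0,0,0],0,1],[[0,0,0],0,1],[[0,0,0],0,1],[[0,0,0],0,1]])

```text
time_s: 29.8
tool_pos: [0.599, -0.1185, 0.0759]
tcp_rot: [0.993, 0.114, 0.0, -0.0]
contact_force: [0.3, -0.6, 0.0]
finger_gap: 0.093
grip_force: 0.0
```

```bash
python3 -c "
from h import *
go(.5986,-.1187,.0225,13.1)"
```

```text
t 29.8 pos [ 0.599  -0.1185  0.0759] psi 13.13 gap 0.093 grip 0.0 roll 0.0006 shift [-0.0004  0.0001  0.0534]
```

Emit:
arm_command(targets=[[[0,0,0.025],0,1],[[0,0,0.02],0,1],[[0,0,0.0075],0,1],[[0,0,0],0,1],[[0,0,0],0,1],[[0,0,0],0,-1],[[0,0,0],0,-1],[[0,0,0],0,-1],[[0,0,0],0,-1],[[0,0,0],0,-1]])

```text
time_s: 31.05
tool_pos: [0.599, -0.1186, 0.0234]
tcp_rot: [0.993, 0.114, 0.0, 0.0]
contact_force: [-1.2, -0.3, -0.1]
finger_gap: 0.0479
grip_force: 0.0
```

Emit:
arm_command(targets=[[[0,0,-0.005],0,-1],[[0,0,0],0,-1],[[-0.003,0,0],0,-1],[[0,0,0],0,-1],[[0,0,0],0,-1],[[0,0,0.003],0,-1],[[0,0,0.0015],0,-1],[[0,0,0],0,-1],[[0,0,0],0,-1],[[0,0,0],0,-1]])

```text
time_s: 32.3
tool_pos: [0.5964, -0.1193, 0.0266]
tcp_rot: [0.993, 0.114, 0.0, 0.0]
contact_force: [-13.0, 2.1, 32.5]
finger_gap: 0.0395
grip_force: 30.0
```

Emit:
arm_command(targets=[[[0,0,0.0005],0,-1],[[0,0,0],0,-1],[[0,0,0],0,1],[[0,0,0],0,1],[[0,0,0],0,1],[[0,0,0],0,1],[[0,0,-0.03],0,1],[[0,0,-0.05],0,1],[[0,0,-0.05],0,1],[[0,0,0],0,1]])

```text
time_s: 33.55
tool_pos: [0.5979, -0.1197, 0.1571]
tcp_rot: [0.993, 0.114, 0.003, 0.001]
contact_force: [0.3, -0.8, -1.3]
finger_gap: 0.0931
grip_force: 0.0
```

```bash
python3 -c "
from h import *
go(.4361,.079,.15,-12.7)"
```

```text
t 33.55 pos [ 0.5979 -0.1197  0.1571] psi 13.13 gap 0.0931 grip 0.0 roll 0.4509 shift [-0.2015 -0.1583  0.0071]
```

Emit:
arm_command(targets=[[[0,0,0],0.1503,1],[[0,0,0],0.1503,1],[[0,0,0],0.1503,1],[[-0.0336,-0.0264,0],0,1],[[-0.0336,-0.0264,0],0,1],[[-0.0336,-0.0264,0],0,1],[[-0.0336,-0.0264,0],0,1],[[-0.0336,-0.0264,0],0,1],[[-0.0335,-0.0263,0],0,1],[[0,0,0.03],0,1]])

```text
time_s: 34.8
tool_pos: [0.4334, 0.0811, 0.1234]
tcp_rot: [0.994, -0.109, 0.001, -0.0]
contact_force: [0.8, -1.0, -0.3]
finger_gap: 0.093
grip_force: 0.0
```

Emit:
arm_command(targets=[[[0,0,0.03],0,1],[[0,0,0],0,1],[[0,0,0],0,1],[[0,0,0],0,1],[[0,0,0],0,1],[[0,0,0],0,1],[[0,0,0],0,1],[[0,0,0],0,1],[[0,0,0],0,1],[[0,0,0],0,1]])

```text
time_s: 36.05
tool_pos: [0.4343, 0.0795, 0.0933]
tcp_rot: [0.994, -0.111, -0.0, 0.0]
contact_force: [0.3, 0.1, 0.0]
finger_gap: 0.0927
grip_force: 0.0
```

```bash
python3 -c "
from h import *
go(.4361,.079,.0275,-12.7)
t=robot.grab_frame('top')
U=8;x0,y0,x1,y1=368,140,424,212
g=cv2.resize(t[y0:y1,x0:x1,1],None,fx=U,fy=U,interpolation=cv2.INTER_CUBIC)
m=cv2.adaptiveThreshold(g,255,0,1,41,12)
k,l,st,c=cv2.connectedComponentsWithStats(m)
q=(np.array([c[i] for i in range(1,k) if 60<st[i,4]<700 and max(st[i,2:4])<34])+.5)/U-.5+[x0,y0]
w=ray('top',q,.039)*1000
print(len(w),w.mean(0).round(1),cv2.minAreaRect(np.float32(w)))
"
```

```text
t 36.05 pos [0.4343 0.0795 0.0933] psi -12.7 gap 0.0927 grip 0.0 roll -0.0 shift [0.0019 0.0001 0.0658]
24 [ 596.5 -119.8] ((596.6390991210938, -119.74781036376953), (84.14779663085938, 23.972719192504883), 13.17012882232666)
```

Emit:
arm_command(targets=[[[0,0,0.03],0,1],[[0,0,0.025],0,1],[[0,0,0.0105],0,1],[[0,0,0],0,-1],[[0,0,0],0,-1],[[0,0,0],0,-1],[[0,0,0],0,-1],[[0,0,0],0,-1],[[0,0,0],0,-1],[[0,0,0],0,-1]])

```text
time_s: 37.35
tool_pos: [0.4345, 0.0795, 0.0282]
tcp_rot: [0.994, -0.111, 0.0, -0.0]
contact_force: [-1.6, 0.3, 6.6]
finger_gap: 0.056
grip_force: 30.0
```

Emit:
arm_command(targets=[[[0,0,-0.006],0,-1],[[0,0,0],0,-1],[[-0.0024,0,0],0,-1],[[0,0,0],0,-1],[[0,0,0],0,-1],[[0,0,0.003],0,-1],[[0,0,0.002],0,-1],[[0,0,0],0,-1],[[0,0,0],0,-1],[[0,0,0],0,-1]])

```text
time_s: 38.6
tool_pos: [0.432, 0.08, 0.0289]
tcp_rot: [0.994, -0.111, 0.0, -0.0]
contact_force: [-0.9, 0.6, -2.4]
finger_gap: 0.0557
grip_force: 30.0
```

```bash
python3 -c "
from h import *
go(.4319,.0800,.0275,-12.7);print(robot.get_state()['contact_force'])"
```

```text
t 38.6 pos [0.432  0.08   0.0289] psi -12.71 gap 0.0557 grip 30.0 roll -0.0001 shift [-0.0001  0.      0.0014]
[-0.86154075  0.63796832 -2.37846954]
```

Lower the last 0.8 mm, release, retreat up and back to the right.

Emit:
arm_command(targets=[[[0,0,0.0008],0,-1],[[0,0,0],0,-1],[[0,0,0],0,1],[[0,0,0],0,1],[[0,0,0],0,1],[[0,0,0],0,1],[[0,0,-0.03],0,1],[[0,0,-0.05],0,1],[[0,0,-0.06],0,1],[[0,0,-0.03],0,1]])

```text
time_s: 39.85
tool_pos: [0.4326, 0.0801, 0.2009]
tcp_rot: [0.994, -0.111, 0.002, -0.0]
contact_force: [-0.3, -0.1, -0.3]
finger_gap: 0.0931
grip_force: 0.0
```

Emit:
arm_command(targets=[[[0,0.045,0],0,1],[[0,0.045,0],0,1],[[0,0.045,0],0,1],[[0,0.045,0],0,1],[[0,0.045,0],0,1],[[0,0.045,0],0,1],[[0,0.045,0],0,1],[[0,0.045,0],0,1],[[0,0,0],0,1],[[0,0,0],0,1]])

```text
time_s: 41.1
tool_pos: [0.3527, -0.2706, 0.1979]
tcp_rot: [0.994, -0.111, -0.0, -0.0]
contact_force: [-0.2, 0.0, 0.1]
finger_gap: 0.0928
grip_force: 0.0
```

```bash
python3 -c "
from h import *
t=robot.grab_frame('top');s=robot.grab_frame('side')
a=np.hstack([cv2.resize(t[212:278,280:346],(300,300),interpolation=2),cv2.resize(s[190:256,338:404],(300,300),interpolation=2)])
b=cv2.resize(s[80:330,200:450],(600,300),interpolation=3)
cv2.imwrite('pics/c5.png',np.vstack([a,b])[:,:,::-1])"
```

```text
(no output)
```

View pics/c5.png

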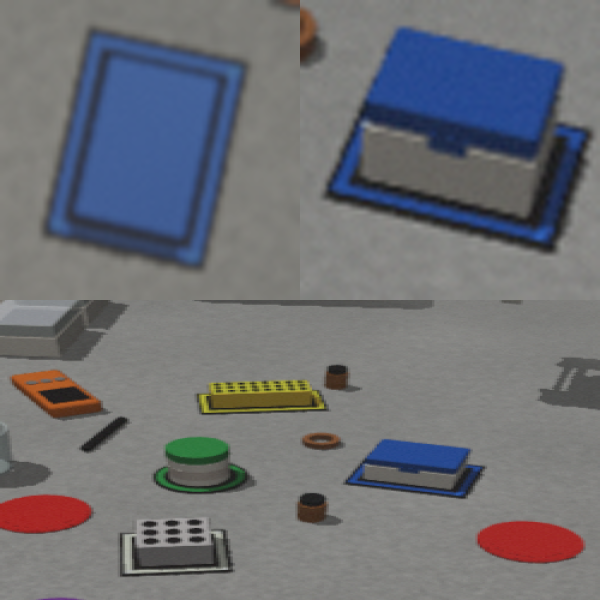

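The tip box is now centred, with an even dark gap round the lid at crop (147,148). All four things are upright in their outlines and both vials stand at (337,376) and (312,507), so I'm handing in.

```bash
python3 -c "
from cell import robot
print(robot.job_done())"
```

```text
the job is handed in; nothing more can be done
None
```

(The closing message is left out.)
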